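# Tip the grinding balls into the wash tub over its rim

### The job

The two white grinding balls lie in one of the two metal trays. Pick that tray up level by its grip, hook its pouring lip over the wash tub's far rim (the one away from the robot) so that the lip rests there, and, using the rim as the pivot, tip the tray well over, about 50 degrees, until both balls have rolled into the tub. Then bring the tray back level and set it down flat on the bench, empty, and let go.

Things in the scene. Friction and masses are not known exactly. Their poses are not given: they have to be found in the camera images.
- tray: Tray with balls, 100 wide (y). Origin: middle of the flat underside of its pouring lip, 13 above the bench; +x to the grip, z up. Under the lip a channel for the rim, x -15 to 15; its hook edge (x -18 to -15, y +-35) reaches z -9. Ramp (25 deg) down to floor, x 42-112, top z -10. Side walls to z 14. Grip: plate 12 thick, 44 wide (y), leans 15 deg to +x; middle of its top x 134, z 58. All mm.
- tub: Fixed open grey rectangular wash tub, 145 (x) by 155 (y) mm over the rim, 90 high, walls and floor 5. Origin: centre of its underside; z up, +x towards the far rim, away from the robot. The rim is a rolled bead 10 mm in diameter; the far one runs straight along y, axis at x 67.5, z 85 mm (top z 90), y -65 to 65. The tray's lip underside rests on it.
- ball_a: White ceramic grinding ball, 25 mm in diameter, 0.03 kg, loose on the tray's floor; origin at its centre. It rolls over the ramp once the tray is tilted about 25 degrees lip-down.
- ball_b: The second ball, the same size and material, beside the first on the same tray; origin at its centre.
There are look-alikes about, which are no part of the job. What is shaped like the tub but red is not meant. Leave any yellow look-alike of the tray alone.

How it is judged:
On the way, in this order (a step that is already met when the one before it is completed fails the run):
1. the tray, still about level and with both balls in it, rests with its lip on the tub's far rim (contact force between tray and tub above 0.1 N and angle between tray's own z axis and vertical below 0.4 rad and x of tray in the frame of tub between 0.0475 and 0.0875 m and y of tray in the frame of tub between -0.045 and 0.045 m and z of tray in the frame of tub between 0.08 and 0.105 m and distance between each of ball_a, ball_b and tray below 0.125 m), for 0.1 s.
2. the tray is tipped over, lip down, by more than 40 degrees with its lip still on the rim (contact force between tray and tub above 0.1 N and angle between tray's own z axis and vertical above 0.7 rad and x of tray in the frame of tub between 0.0425 and 0.0875 m and z of tray in the frame of tub between 0.065 and 0.11 m), for 0.1 s.
At the end, for the whole second after the job is handed in: Both balls lie inside the tub, below its rim (centres under 60 mm above the bench); the tray stands flat on the bench (origin under 20 mm above it, tilted less than 10 degrees), at rest (x of ball_a in the frame of tub between -0.065 and 0.065 m and y of ball_a in the frame of tub between -0.07 and 0.07 m and height (world z) of each of ball_a, ball_b below 0.06 m and x of ball_b in the frame of tub between -0.065 and 0.065 m and y of ball_b in the frame of tub between -0.07 and 0.07 m and angle between tray's own z axis and vertical below 0.17 rad and height (world z) of tray between 0.005 and 0.02 m and linear speed of tray below 0.03 m/s); the robot touches nothing.
It also fails if it takes over 64 s, if anything falls off the work surface, if the arm or the gripper's body presses on something with over 40 N, if the wrist force passes 120 N, or if a joint passes its speed limit or range.

### The arm

A 6-joint arm with a two-finger parallel gripper is mounted at the origin on the work surface. World frame = base frame: x ahead of the robot, y to its left, z up, the work surface at z = 0. Lengths are in m, angles in rad, forces in N, time in s.
With the tool pointing down it reaches from about 0.35 to 0.725 m from the base axis. Payload 4.3 kg.
Tool frame: the origin (TCP) lies between the finger pads; the fingertips stand 25 mm ahead of it and the grasp point (between the pads) lies 6 mm ahead of it (bot.nose_length is the distance from the TCP to the fingertips, in m); z points along the fingers, y is the line along which they close (so a half turn about z gives the same grasp; the last joint's range is limited). The gripper opens to 85 mm and grips with 20 to 120 N. Pads are 22 mm wide; open, the fingers measure 114 mm over their backs; the gripper's body (76 mm by 85 mm) begins 54 mm behind the grasp point. The pads swing forward as they close: fully open they stand 13 mm farther back than shut.
Start: joints at [-1.281, 0.377, 0.081, 1.274, 0, 1.46], TCP at [0.224, -0.53, 0.256] pointing down, gripper open.
Joint ranges: [-2.72, 2.72], [-0.84, 1.66], [-1.02, 1.22], [-1.77, 2.12], [-1.37, 1.28], [-3.14, 3.14]. Speed limits (rad/s): [2.57, 2.57, 3.14, 3.14, 3.14, 3.14].

### API

Orientations are given as [roll, pitch, yaw] about the fixed x, y, z axes, in that order (R = Rz(yaw) Ry(pitch) Rx(roll)).
In Python, from bench import bot gives the robot as it stands.
- The arm moves only by the tool servo_tool, never from a script. Its arguments are lists of equal length, an entry for each row: "travel": the shift along the world's x, y, z in m, a list of three; "turn": the turn, a rotation vector about the world's x, y, z in degrees, a list of three. A call has 1 to 8 rows; each row shifts and turns the commanded pose from where the row before left it; what a row does not reach is not made up. A row lasts 1/10 s, in which the tool goes at most 50 mm and 8.59 degrees, less where a joint would pass 70% of its speed; a pose out of reach is approached as far as the arm can. A call with a gripper value outside its range is refused whole. "jaw" is the opening in per cent of the stroke, from 0 (shut) to 100 (fully open), set as the call begins (left out, the last holds). The fingers move at their own pace and stop on an object; "newtons" is the grip in N (left out, the last holds). Time passes only in rows, so rows that do not move let the fingers close. It gives the time, the measured TCP pose, the force, the opening and the grip force at its end, in the units of the state.
- bot.get_obs(): the state, without advancing time (a new reading comes with each control period).
- bot.snapshot(name): name is "side" or "top"; returns a dict with "pixels" (480x640x3 uint8, blue, green, red), "K" (3x3 intrinsics, pixels), "rvec" (rotation vector, rad) and "tvec" (3), from world to camera coordinates, as OpenCV has them. Camera axes: x right, y down, z forward; pixel columns grow to the right and rows downward; lengths in m; the calibration is good to about 2 mm. A picture is of the moment at which its call begins. There is no depth.
- bot.finish_job(): hands the job in; it is judged then, once.
The state is a dict: "clock": time; "joint_positions": joint angles; "dq": joint speeds; "tau": joint torques, N m; "ee_pos": TCP position; "tool_rot": TCP orientation; "wrist_force": force on the tool from outside, world axes, zero at the start; "torque": the same for the moment, N m; "width": opening from 0.0 (shut) to 1.0 (fully open); "gripper_force": force on a finger pad.
Only numpy, scipy, OpenCV 4.12 (cv2) and the standard library are available. Lean on these libraries where they do the work, as an engineer would, in place of code of your own. Each camera call takes 0.05 s, during which the arm holds its last target. There are 200 camera calls.

## Working session

There is one attempt and no reset: what is moved stays moved. The work goes in short steps, Python scripts to look and compute and a tool call to move; the robot and the scene stay as the last step left them, time stands still between calls to the robot, and variables do not carry over. Pictures are saved under pics/ and viewed, at most 10 in all, crops included, and the job is handed in when it is done.

Besides the shell and the picture viewer there is one more tool, called after ">>>" by a JSON object that holds its "fn" and its "kwargs", one argument or row to a line. servo_tool: Moves the arm, as the interface text tells. Its arguments: {"type":"object","properties":{"travel":{"type":"array","items":{"type":"array","items":{"type":"number"}}},"turn":{"type":"array","items":{"type":"array","items":{"type":"number"}}},"jaw":{"type":"number"},"newtons":{"type":"number"}},"required":["travel","turn"]}

```bash
mkdir -p pics; ls
python3 - <<'E'
from bench import bot
import cv2,numpy as np
for n in("top","side"):
    s=bot.snapshot(n); cv2.imwrite(f"pics/{n}0.png",s["pixels"])
    R=cv2.Rodrigues(np.array(s["rvec"]))[0]; print(n,s["K"],(-R.T@np.array(s["tvec"]).ravel()),R)
print(bot.get_obs())
E
```

```text
pics
top [[511.00743877   0.         314.38995939]
 [  0.         511.00743877 247.56020345]
 [  0.           0.           1.        ]] [0.32997133 0.09344921 1.00405294] [[-0.01875283 -0.99982356 -0.00108793]
 [-0.99357997  0.01875712 -0.1115662 ]
 [ 0.11156692 -0.00101123 -0.99375641]]
side [[589.43635775   0.         305.62602445]
 [  0.         589.43635775 239.93890164]
 [  0.           0.           1.        ]] [-0.12434426  0.96716346  0.65467242] [[-0.84538175 -0.53364955 -0.02340622]
 [-0.26067481  0.45040208 -0.85392424]
 [ 0.4662385  -0.71579056 -0.5198707 ]]
{'clock': 0.1, 'joint_positions': array([-1.28128096e+00,  3.78019222e-01,  7.97923140e-02,  1.27442736e+00,
       -9.28827478e-06,  1.46047669e+00]), 'dq': array([ 0.00053194, -0.00376033,  0.00405676, -0.000415  , -0.00111431,
       -0.00038319]), 'tau': array([ 1.51013934e-03, -4.64695537e+01,  2.70581943e+01,  1.20658605e-02,
       -2.45954971e-05, -7.30954071e-06]), 'ee_pos': array([ 0.22366568, -0.52912906,  0.25545031]), 'tool_rot': array([-3.13974498e+00, -1.95320500e-04,  3.99834833e-01]), 'wrist_force': array([-0.22195879,  0.32141623, -0.02581021]), 'torque': array([-0.02858622, -0.01540311, -0.01382348]), 'gripper_force': 0.0, 'width': 1.0018613676930999}
```

View pics/top0.png

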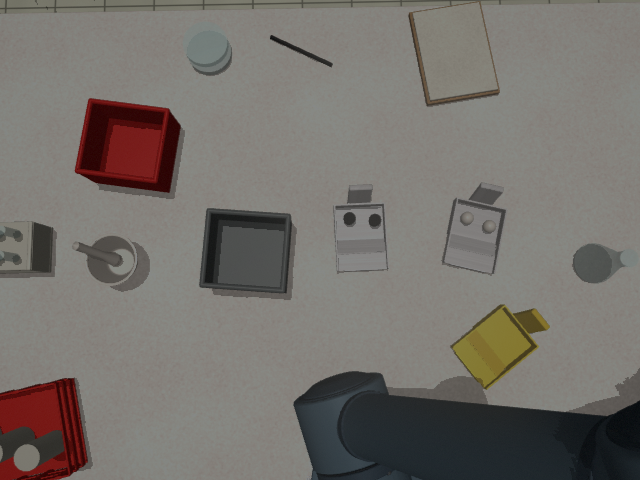

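View pics/side0.png

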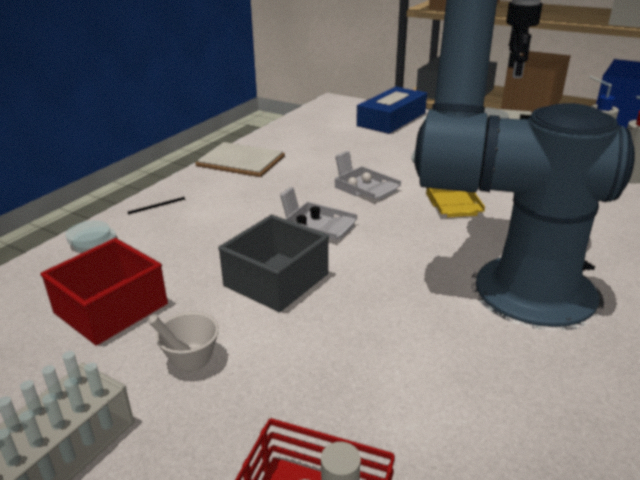

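Candidates: a metal tray at (360,237) holding dark balls, a metal tray at (475,235) holding white balls, and a yellow tray at (495,345). For the tub there is a grey one at (247,251) and a red one at (128,145). I choose the metal tray with white balls and the grey tub, and will check both in a crop.

Run:
```python
import cv2,numpy as np
im=cv2.imread("pics/top0.png")
a=cv2.resize(im[175:285,435:515],None,fx=5,fy=5,interpolation=cv2.INTER_CUBIC)
b=cv2.resize(im[195:305,190:300],None,fx=3.5,fy=5,interpolation=cv2.INTER_CUBIC)
cv2.imwrite("pics/c1.png",np.hstack([a,b]))
```

```text
(no output)
```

View pics/c1.png

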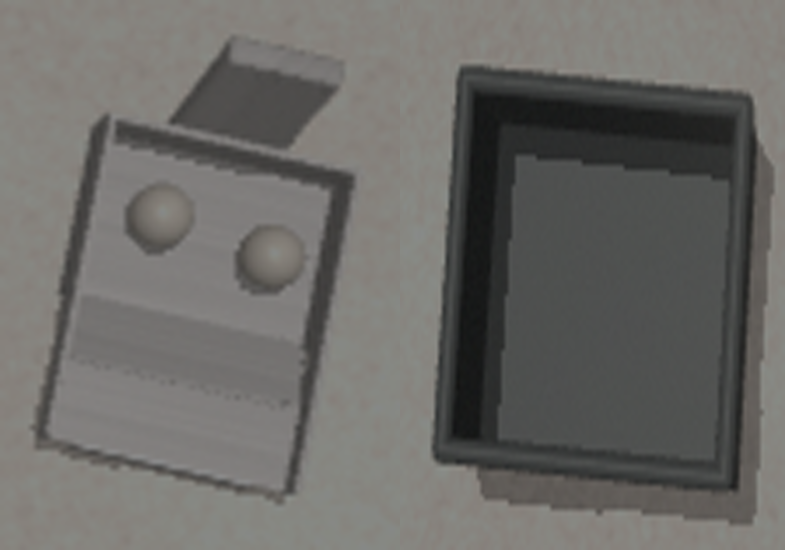

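The crop shows two white balls at about (467,218) and (489,227) in the metal tray. The grip's top middle is near (492,187). The grey tub's rim corners are at about (207,208), (290,214), (287,293) and (200,287).

```bash
cat > h.py <<'E'
import cv2,numpy as np
from bench import bot
def ray(s,uv,z):
    R=cv2.Rodrigues(np.array(s["rvec"],float))[0]; C=-R.T@np.array(s["tvec"],float).ravel()
    d=R.T@np.linalg.inv(np.array(s["K"]))@np.array([uv[0],uv[1],1.]); return C+d*(z-C[2])/d[2]
E
python3 - <<'E'
from h import *
np.set_printoptions(precision=4,suppress=True)
s=bot.snapshot("top")
def c1(p):return(435+p[0]/5,175+p[1]/5)
def c2(p):return(190+(p[0]-400)/3.5,195+p[1]/5)
t=np.array([ray(s,c1(p),.027)for p in[(105,115),(352,174),(290,500),(38,445)]]);print("tray",t)
g=np.array([ray(s,c1(p),.071)for p in[(235,37),(345,62),(338,85),(225,58)]]);print("grip",g,g.mean(0))
b=np.array([ray(s,c1(p),.0155)for p in[(160,217),(270,259)]]);print("balls",b)
u=np.array([ray(s,c2(p),.086)for p in[(460,67),(750,95),(738,488),(436,460)]]);print("tub",u,u.mean(0))
for q in(t,u):
    for i,j in((0,1),(1,2),(2,3),(3,0)):
        d=q[j]-q[i];print(np.linalg.norm(d),np.degrees(np.arctan2(d[1],d[0])))
E
```

```text
tray [[ 0.5314 -0.1847  0.027 ]
 [ 0.5063 -0.2793  0.027 ]
 [ 0.3804 -0.248   0.027 ]
 [ 0.4033 -0.1526  0.027 ]]
grip [[ 0.551  -0.2221  0.071 ]
 [ 0.5407 -0.2625  0.071 ]
 [ 0.5321 -0.2593  0.071 ]
 [ 0.5431 -0.2179  0.071 ]] [ 0.5417 -0.2404  0.071 ]
balls [[ 0.4928 -0.2075  0.0155]
 [ 0.4753 -0.2496  0.0155]]
tub [[0.5086 0.2867 0.086 ]
 [0.4954 0.1358 0.086 ]
 [0.3529 0.1438 0.086 ]
 [0.3658 0.2984 0.086 ]] [0.4306 0.2162 0.086 ]
0.09786834474315524 -104.84934886446885
0.12974894534783757 166.02454812054154
0.09803307623267758 76.50000460769239
0.13205522229909578 -14.05039977523465
0.15154695997501716 -95.00356077189802
0.14274849194966077 176.76611327835846
0.1550816467613287 85.225585255337
0.14330330257918195 -4.653765093809524
```

```bash
cat >> h.py <<'E'
from scipy.spatial.transform import Rotation as Ro
np.set_printoptions(precision=4,suppress=True)
def pose(o,yaw,tip=0,back=0,depth=.018):
    """TCP pose holding the grip, for a tray with origin o, yaw and lip-down tip (deg)"""
    T=Ro.from_euler('ZY',[yaw,-tip],degrees=True); s,c=np.sin(np.radians(15)),np.cos(np.radians(15))
    z=np.array([-s,0,-c]); y=np.array([c,0,-s]); x=np.cross(y,z)
    p=np.array([.134,0,.058])+(depth-.006-back)*z
    return np.array(o)+T.apply(p), T*Ro.from_matrix(np.c_[x,y,z])
def cur():
    o=bot.get_obs(); return np.array(o["ee_pos"]),Ro.from_euler('xyz',o["tool_rot"])
def go(p,R):
    cp,cR=cur(); print("travel",(p-cp)*1000,"mm turn",(R*cR.inv()).as_rotvec(degrees=True))
TR=(.412,-.2075,.013),-14.2
TUB=np.array([.4306,.2162]),-4.5
E
python3 - <<'E'
from h import *
p,R=pose(*TR,back=.09);print(p,R.as_euler('xyz'));go(p,R)
print(pose(*TR)[0]-p)
E
```

```text
[ 0.5615 -0.2453  0.1463] [-2.8798  0.      1.323 ]
travel [ 337.7783  283.8909 -109.2451] mm turn [10.0575 11.7309 52.5868]
[-0.0226  0.0057 -0.0869]
```

>>> {"fn": "servo_tool", "kwargs": {
  "travel": [
    [0.034, 0.03, 0],
    [0.034, 0.03, 0],
    [0.034, 0.03, 0],
    [0.034, 0.03, 0],
    [0.034, 0.03, 0],
    [0.034, 0.03, 0],
    [0.034, 0.03, 0],
    [0.034, 0.03, 0]
  ],
  "turn": [
    [1.26, 1.47, 6.57],
    [1.26, 1.47, 6.57],
    [1.26, 1.47, 6.57],
    [1.26, 1.47, 6.57],
    [1.26, 1.47, 6.57],
    [1.26, 1.47, 6.57],
    [1.26, 1.47, 6.57],
    [1.26, 1.47, 6.57]
  ],
  "jaw": 60,
  "newtons": 80
}}

```text
clock: 0.95
ee_pos: [0.4969, -0.2883, 0.2561]
tool_rot: [-2.879, -0.0, 1.327]
wrist_force: [0.1, -1.1, 0.6]
width: 0.601
gripper_force: 0.0
```

>>> {"fn": "servo_tool", "kwargs": {
  "travel": [
    [0.033, 0.022, -0.01],
    [0.033, 0.022, -0.03],
    [0, 0, -0.03],
    [0, 0, 0],
    [0, 0, 0]
  ],
  "turn": [
    [0, 0, 0],
    [0, 0, 0],
    [0, 0, 0],
    [0, 0, 0],
    [0, 0, 0]
  ]
}}

```text
clock: 1.45
ee_pos: [0.5609, -0.2456, 0.1862]
tool_rot: [-2.878, -0.0, 1.322]
wrist_force: [0.2, 0.5, 1.2]
width: 0.6
gripper_force: 0.0
```

Run:
```python
from h import *
p,R=pose(*TR,back=.09);go(p,R);o=bot.get_obs();print(o["joint_positions"],o["width"])
s=bot.snapshot("top");t=bot.snapshot("side")
a=cv2.resize(s["pixels"][150:290,420:540],None,fx=3.3,fy=3.3)
b=cv2.resize(t["pixels"][60:220,300:430],None,fx=2.9,fy=2.9)[:462]
cv2.imwrite("pics/c2.png",np.hstack([a,b[:a.shape[0]]]) )
```

```text
travel [  0.584    0.2402 -39.891 ] mm turn [-0.0231 -0.086   0.0344]
[-0.4874  0.7227  0.4392  1.5435 -0.0616  1.3398] 0.6001694950270927
```

View pics/c2.png

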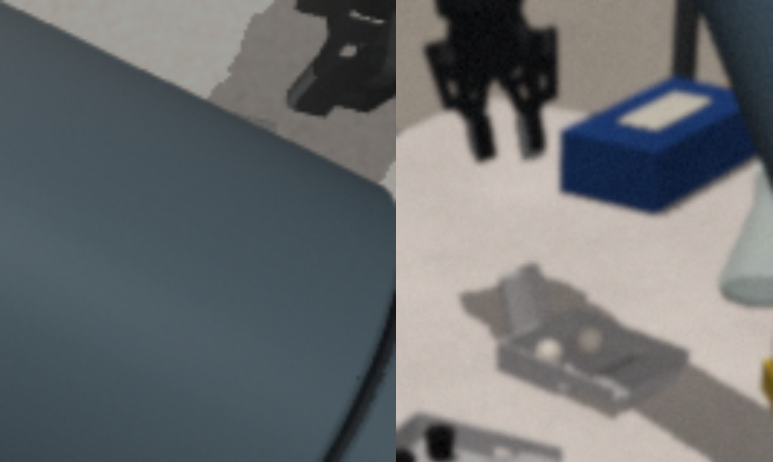

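The crop shows the jaws open above the grip, whose top is near side pixel (344,152), with both balls still in the tray. I'll descend most of the way and check from the side.

>>> {"fn": "servo_tool", "kwargs": {
  "travel": [
    [0.0005, 0, -0.04],
    [-0.007, 0.002, -0.027],
    [-0.007, 0.002, -0.027],
    [0, 0, 0],
    [0, 0, 0]
  ],
  "turn": [
    [0, 0, 0],
    [0, 0, 0],
    [0, 0, 0],
    [0, 0, 0],
    [0, 0, 0]
  ]
}}

```text
clock: 2.05
ee_pos: [0.5486, -0.2426, 0.0943]
tool_rot: [-2.882, 0.001, 1.321]
wrist_force: [0.7, 0.3, -0.2]
width: 0.604
gripper_force: 0.0
```

Run:
```python
from h import *
p,R=pose(*TR);go(p,R)
t=bot.snapshot("side")
o=np.array(TR[0]);T=Ro.from_euler('z',TR[1],degrees=True)
pts=o+T.apply([[.134,-.022,.058],[.134,.022,.058],[.112,.05,.014],[-.018,.05,0],[.112,-.05,.014]])
uv=cv2.projectPoints(pts,np.array(t["rvec"],float),np.array(t["tvec"],float),np.array(t["K"]),None)[0][:,0]
print(uv)
im=cv2.resize(t["pixels"][90:220,310:430],None,fx=4.5,fy=4.5,interpolation=cv2.INTER_CUBIC)
for q in uv: cv2.circle(im,tuple(int(v) for v in (q-[310,90]+.5)*4.5),4,(0,0,255),1)
cv2.imwrite("pics/c3.png",im)
```

```text
travel [ -9.6586   3.0076 -34.8537] mm turn [0.0768 0.1336 0.0898]
[[349.4121 150.075 ]
 [337.3498 155.1064]
 [335.8436 177.3212]
 [375.7276 199.1565]
 [362.8583 165.2278]]
```

View pics/c3.png

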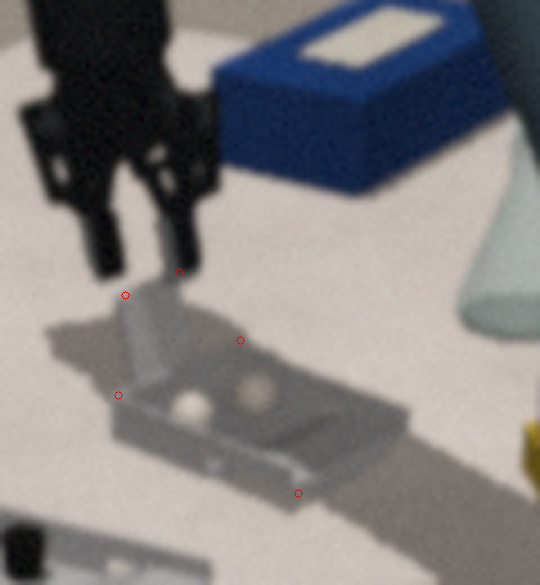

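The side crop shows the predicted points (circles) lying on the grip's top corners and the tray edges, with the fingers straddling the grip. I'll descend and close.

>>> {"fn": "servo_tool", "kwargs": {
  "travel": [
    [-0.005, 0.0015, -0.017],
    [-0.0045, 0.0015, -0.018],
    [0, 0, 0],
    [0, 0, 0]
  ],
  "turn": [
    [0, 0, 0],
    [0, 0, 0],
    [0, 0, 0],
    [0, 0, 0]
  ]
}}

```text
clock: 2.5
ee_pos: [0.54, -0.2394, 0.0591]
tool_rot: [-2.883, 0.001, 1.322]
wrist_force: [0.4, -0.8, 0.7]
width: 0.602
gripper_force: 0.0
```

>>> {"fn": "servo_tool", "kwargs": {
  "travel": [
    [0, 0, 0],
    [0, 0, 0],
    [0, 0, 0],
    [0, 0, 0],
    [0, 0, 0],
    [0, 0, 0],
    [0, 0, 0],
    [0, 0, 0]
  ],
  "turn": [
    [0, 0, 0],
    [0, 0, 0],
    [0, 0, 0],
    [0, 0, 0],
    [0, 0, 0],
    [0, 0, 0],
    [0, 0, 0],
    [0, 0, 0]
  ],
  "jaw": 0,
  "newtons": 80
}}

```text
clock: 3.3
ee_pos: [0.5398, -0.2391, 0.0583]
tool_rot: [-2.883, 0.001, 1.323]
wrist_force: [1.7, -0.2, 5.9]
width: 0.128
gripper_force: 78.0
```

Run:
```python
from h import *
p,R=pose(*TR);go(p,R)
o=bot.get_obs();print(o["wrist_force"],o["torque"],o["width"])
```

```text
travel [-0.8887 -0.4676  1.1347] mm turn [0.0952 0.1763 0.0178]
[ 1.7284 -0.2375  5.9193] [-0.0282 -0.0795 -0.0223] 0.12842631619317785
```

>>> {"fn": "servo_tool", "kwargs": {
  "travel": [
    [0, 0, 0.004],
    [0, 0, 0.01],
    [0, 0, 0.02],
    [0, 0, 0.025],
    [0, 0, 0.025],
    [0, 0, 0.025],
    [0, 0, 0.02],
    [0, 0, 0]
  ],
  "turn": [
    [0, 0, 0],
    [0, 0, 0],
    [0, 0, 0],
    [0, 0, 0],
    [0, 0, 0],
    [0, 0, 0],
    [0, 0, 0],
    [0, 0, 0]
  ]
}}

```text
clock: 4.1
ee_pos: [0.5399, -0.2393, 0.1893]
tool_rot: [-2.885, 0.001, 1.323]
wrist_force: [0.0, 0.4, -2.3]
width: 0.127
gripper_force: 78.0
```

```bash
cat >> h.py <<'E'
# tray in the TCP frame, as grasped
gp,gR=np.array([.5398,-.2391,.0583]),Ro.from_euler('xyz',[-2.883,.001,1.323])
tT=Ro.from_euler('z',-14.2,degrees=True); rp=gR.inv().apply(np.array(TR[0])-gp); rR=gR.inv()*tT
def held(o,yaw,tip=0):
    T=Ro.from_euler('ZY',[yaw,-tip],degrees=True); R=T*rR.inv(); return np.array(o)-R.apply(rp),R
def tray():
    p,R=cur(); return p+R.apply(rp),(R*rR).as_euler('ZYX',degrees=True)
def proj(s,pts): return cv2.projectPoints(np.array(pts),np.array(s["rvec"],float),np.array(s["tvec"],float),np.array(s["K"]),None)[0][:,0]
def tubw(x,y,z):
    d=Ro.from_euler('z',TUB[1],degrees=True).apply([x,y,0]); return np.array([TUB[0][0]+d[0],TUB[0][1]+d[1],z])
E
python3 - <<'E'
from h import *
print(tray()); o=bot.get_obs();print(o["wrist_force"],o["torque"],o["width"])
w=tubw(.0675,0,.135);print(w);go(*held(w,TUB[1]))
print(held(tubw(.0675,0,.09),TUB[1],50)[0])
E
```

```text
(array([ 0.4122, -0.2076,  0.1437]), array([-14.2256,  -0.1326,  -0.023 ]))
[ 0.0345  0.4392 -2.2524] [-0.1261 -0.5063  0.0066] 0.12688535079586905
[0.4979 0.2109 0.135 ]
travel [ 89.3027 440.5496  -9.0186] mm turn [0.0443 0.1273 9.7256]
[0.5477 0.2077 0.22  ]
```

>>> {"fn": "servo_tool", "kwargs": {
  "travel": [
    [0.003, 0.015, 0],
    [0.005, 0.025, 0],
    [0.006, 0.03, 0],
    [0.007, 0.035, 0],
    [0.007, 0.035, 0],
    [0.007, 0.035, 0],
    [0.007, 0.035, 0],
    [0.007, 0.035, 0]
  ],
  "turn": [
    [0, 0, 0],
    [0, 0, 0.8],
    [0, 0, 1],
    [0, 0, 1],
    [0, 0, 1],
    [0, 0, 1],
    [0, 0, 1],
    [0, 0, 1]
  ]
}}

```text
clock: 4.9
ee_pos: [0.5866, 0.0089, 0.1844]
tool_rot: [-2.877, -0.0, 1.443]
wrist_force: [0.5, 0.2, -2.1]
width: 0.132
gripper_force: 78.1
```

>>> {"fn": "servo_tool", "kwargs": {
  "travel": [
    [0.007, 0.035, 0],
    [0.007, 0.035, 0],
    [0.007, 0.035, 0],
    [0.007, 0.035, 0],
    [0.006, 0.025, 0],
    [0.004, 0.02, 0],
    [0.002, 0.01, 0],
    [0, 0, 0]
  ],
  "turn": [
    [0, 0, 1],
    [0, 0, 1],
    [0, 0, 0.9],
    [0, 0, 0],
    [0, 0, 0],
    [0, 0, 0],
    [0, 0, 0],
    [0, 0, 0]
  ]
}}

```text
clock: 5.7
ee_pos: [0.6268, 0.203, 0.1846]
tool_rot: [-2.878, 0.001, 1.494]
wrist_force: [0.8, -0.6, -3.0]
width: 0.128
gripper_force: 78.1
```

Run:
```python
from h import *
print(tray()); o=bot.get_obs();print(o["joint_positions"],o["wrist_force"],o["width"])
w=tubw(.0675,0,.105);go(*held(w,TUB[1]))
s=bot.snapshot("side");to,_=tray();T=Ro.from_euler('z',-4.5,degrees=True)
im=s["pixels"].copy()
P=[to+T.apply(v) for v in([-.018,.05,0],[-.018,-.05,0],[.112,.05,.014],[.134,.022,.058])]+[tubw(.0675,.065,.09),tubw(.0675,-.065,.09),tubw(-.0675,.065,.09)]
uv=proj(s,P);print(uv)
im=cv2.resize(im[120:320,190:400],None,fx=2.9,fy=2.9,interpolation=cv2.INTER_CUBIC)
for q in uv: cv2.circle(im,tuple(int(v) for v in (q-[190,120]+.5)*2.9),4,(0,0,255),1)
cv2.imwrite("pics/c4.png",im)
```

```text
(array([0.4953, 0.2124, 0.1399]), array([-4.3874,  0.2837,  0.005 ]))
[0.1876 0.8381 0.6541 1.6418 0.0672 1.8265] [ 0.8112 -0.6378 -2.9932] 0.12825484568125997
travel [  2.3746  -1.6833 -34.2786] mm turn [-0.0269 -0.2825 -0.1125]
[[236.2696 219.7355]
 [271.8848 198.442 ]
 [184.8076 194.2192]
 [184.6236 165.0819]
 [224.8572 243.8768]
 [270.1583 215.4885]
 [282.296  267.3941]]
```

View pics/c4.png

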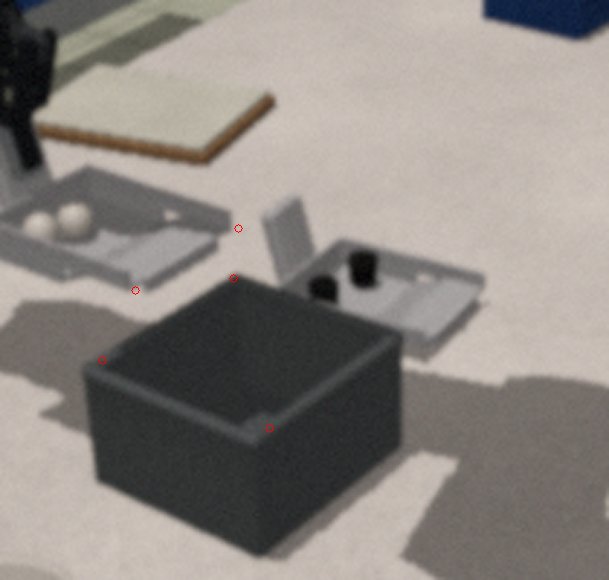

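The side crop shows both balls in the level tray. Its lip edge, at crop (135,290)-(218,240), lies over the grey tub's far rim at (85,367)-(236,277), within about 3 mm of prediction. I'll lower it.

>>> {"fn": "servo_tool", "kwargs": {
  "travel": [
    [0.0025, -0.001, -0.01],
    [0, 0, -0.01],
    [0, 0, -0.01],
    [0, 0, -0.004],
    [0, 0, 0],
    [0, 0, 0]
  ],
  "turn": [
    [0, -0.3, 0],
    [0, 0, 0],
    [0, 0, 0],
    [0, 0, 0],
    [0, 0, 0],
    [0, 0, 0]
  ]
}}

```text
clock: 6.35
ee_pos: [0.6302, 0.2001, 0.1524]
tool_rot: [-2.886, -0.0, 1.492]
wrist_force: [0.1, -0.8, -3.3]
width: 0.13
gripper_force: 78.1
```

Run:
```python
from h import *
print(tray()); o=bot.get_obs();print(o["wrist_force"],o["torque"])
w=tubw(.0675,0,.09);go(*held(w,TUB[1]))
s=bot.snapshot("side")
im=cv2.resize(s["pixels"][150:300,190:350],None,fx=4,fy=4,interpolation=cv2.INTER_CUBIC)
cv2.imwrite("pics/c5.png",im)
```

```text
(array([0.4991, 0.2099, 0.1068]), array([-4.5419, -0.1589,  0.0632]))
[ 0.0913 -0.7622 -3.2565] [-0.0239 -0.4627 -0.0275]
travel [ -1.0269   1.1506 -17.1192] mm turn [-0.0505  0.1634  0.0418]
```

View pics/c5.png

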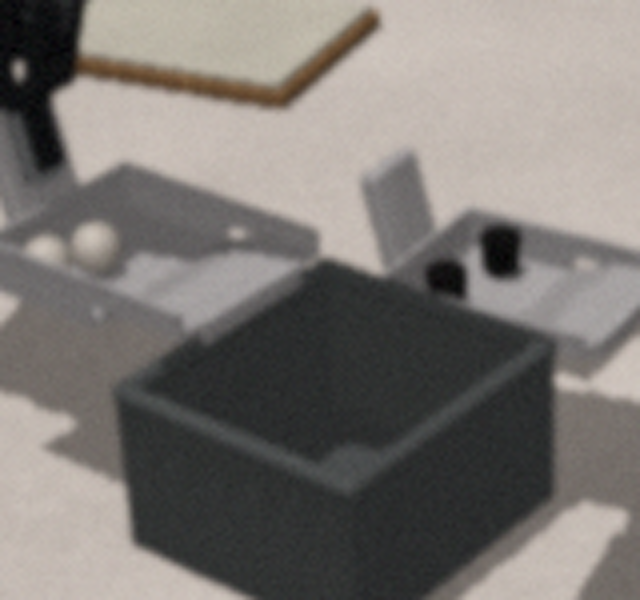

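The crop shows the lip, with hook edge at (205,335)-(300,275), just past the far rim and above it, so it is aligned. I'll lower in small steps until contact.

>>> {"fn": "servo_tool", "kwargs": {
  "travel": [
    [-0.001, 0, -0.005],
    [0, 0, -0.005],
    [0, 0, -0.004],
    [0, 0, 0],
    [0, 0, 0]
  ],
  "turn": [
    [0, 0, 0],
    [0, 0, 0],
    [0, 0, 0],
    [0, 0, 0],
    [0, 0, 0]
  ]
}}

```text
clock: 6.9
ee_pos: [0.6291, 0.2003, 0.1381]
tool_rot: [-2.885, -0.0, 1.492]
wrist_force: [-0.2, 0.8, -2.3]
width: 0.128
gripper_force: 78.1
```

>>> {"fn": "servo_tool", "kwargs": {
  "travel": [
    [0, 0, -0.001],
    [0, 0, -0.001],
    [0, 0, 0],
    [0, 0, 0]
  ],
  "turn": [
    [0, 0, 0],
    [0, 0, 0],
    [0, 0, 0],
    [0, 0, 0]
  ]
}}

```text
clock: 7.3
ee_pos: [0.6293, 0.2003, 0.1364]
tool_rot: [-2.886, -0.0, 1.492]
wrist_force: [0.5, -0.4, -2.9]
width: 0.129
gripper_force: 78.1
```

>>> {"fn": "servo_tool", "kwargs": {
  "travel": [
    [0, 0, -0.001],
    [0, 0, 0],
    [0, 0, 0]
  ],
  "turn": [
    [0, 0, 0],
    [0, 0, 0],
    [0, 0, 0]
  ]
}}

```text
clock: 7.6
ee_pos: [0.6295, 0.2003, 0.1357]
tool_rot: [-2.887, -0.0, 1.492]
wrist_force: [0.9, 0.2, -0.3]
width: 0.132
gripper_force: 78.6
```

>>> {"fn": "servo_tool", "kwargs": {
  "travel": [
    [0, 0, -0.001],
    [0, 0, 0],
    [0, 0, 0],
    [0, 0, 0]
  ],
  "turn": [
    [0, 0, 0],
    [0, 0, 0],
    [0, 0, 0],
    [0, 0, 0]
  ]
}}

```text
clock: 8.0
ee_pos: [0.6297, 0.2003, 0.1352]
tool_rot: [-2.887, -0.001, 1.492]
wrist_force: [3.8, -0.7, 6.0]
width: 0.132
gripper_force: 79.0
```

Run:
```python
from h import *
print(tray());o=bot.get_obs();print(o["wrist_force"],o["torque"])
b=np.array([.498,.2105]); to,_=tray()
# pivot = bead axis; lip stays tangent: origin moves about the bead axis z .085
piv=to-[0,0,.005]; prev=cur()[0]
for a in(10,20,30,40,50,53):
    n=Ro.from_euler('ZY',[-4.5,-a],degrees=True).apply([0,0,.005])
    p,R=held(piv+n,-4.5,a);print(a,(p-prev)*1000);prev=p
print(Ro.from_euler('z',-4.5,degrees=True).apply([0,-1,0]))
```

```text
(array([0.4986, 0.2101, 0.0893]), array([-4.5324, -0.2483,  0.092 ]))
[ 3.751  -0.6556  6.0095] [-0.0625  0.4014  0.0454]
10 [-10.4933   0.9734  21.5248]
20 [-14.364    1.1305  19.8963]
30 [-17.5901   1.3844  17.0921]
40 [-20.2817   1.5962  13.7685]
50 [-22.3571   1.7595  10.0266]
53 [-7.0116  0.5518  2.2296]
[-0.0785 -0.9969  0.    ]
```

>>> {"fn": "servo_tool", "kwargs": {
  "travel": [
    [-0.0049, 0.0004, 0.0112],
    [-0.0059, 0.0005, 0.0107],
    [0, 0, 0]
  ],
  "turn": [
    [-0.39, -4.98, 0],
    [-0.39, -4.98, 0],
    [0, 0, 0]
  ]
}}

```text
clock: 8.3
ee_pos: [0.615, 0.2015, 0.1574]
tool_rot: [-3.06, -0.0, 1.493]
wrist_force: [0.6, -0.4, -2.7]
width: 0.129
gripper_force: 78.6
```

>>> {"fn": "servo_tool", "kwargs": {
  "travel": [
    [-0.0068, 0.0005, 0.0102],
    [-0.0076, 0.0006, 0.0097],
    [0, 0, 0]
  ],
  "turn": [
    [-0.39, -4.98, 0],
    [-0.39, -4.98, 0],
    [0, 0, 0]
  ]
}}

```text
clock: 8.6
ee_pos: [0.5991, 0.2023, 0.1748]
tool_rot: [3.054, 0.001, 1.494]
wrist_force: [-1.1, -1.1, -2.1]
width: 0.134
gripper_force: 78.8
```

Run:
```python
from h import *
print(tray());o=bot.get_obs();print(o["wrist_force"],o["torque"],o["joint_positions"])
```

```text
(array([0.491 , 0.2099, 0.0875]), array([ -4.4045, -19.8615,   0.0003]))
[-1.1062 -1.0662 -2.1122] [-0.0678  0.376  -0.0852] [ 0.2382  0.4573 -0.014   1.016  -0.0282  1.8849]
```

>>> {"fn": "servo_tool", "kwargs": {
  "travel": [
    [0, 0, 0],
    [0, 0, 0]
  ],
  "turn": [
    [0, 0, 0],
    [0, 0, 0]
  ]
}}

```text
clock: 8.8
ee_pos: [0.6031, 0.2022, 0.175]
tool_rot: [3.053, 0.0, 1.492]
wrist_force: [-6.1, -0.1, 3.6]
width: 0.13
gripper_force: 79.2
```

Run:
```python
from h import *
print(tray());o=bot.get_obs();print(o["wrist_force"],o["torque"])
to=np.array([.4985,.2101,.0885])
n=Ro.from_euler('ZY',[-4.5,-20],degrees=True).apply([0,0,.005]); go(*held(to-[0,0,.005]+n,-4.5,20))
```

```text
(array([0.4949, 0.21  , 0.0877]), array([ -4.5209, -19.864 ,   0.0379]))
[-6.0894 -0.1062  3.6165] [-0.1733  2.1672 -0.1016]
travel [1.6659 0.3067 0.7623] mm turn [-0.0462 -0.1327  0.008 ]
```

>>> {"fn": "servo_tool", "kwargs": {
  "travel": [
    [-0.0042, 0.0003, 0.0045],
    [-0.0042, 0.0003, 0.0044],
    [-0.0045, 0.0004, 0.0041],
    [-0.0046, 0.0004, 0.004],
    [0, 0, 0],
    [0, 0, 0],
    [0, 0, 0]
  ],
  "turn": [
    [-0.195, -2.49, 0],
    [-0.195, -2.49, 0],
    [-0.195, -2.49, 0],
    [-0.195, -2.49, 0],
    [0, 0, 0],
    [0, 0, 0],
    [0, 0, 0]
  ]
}}

```text
clock: 9.5
ee_pos: [0.5868, 0.2036, 0.1924]
tool_rot: [2.877, -0.0, 1.492]
wrist_force: [-6.3, 0.1, 3.0]
width: 0.13
gripper_force: 79.5
```

>>> {"fn": "servo_tool", "kwargs": {
  "travel": [
    [-0.0048, 0.0004, 0.0037],
    [-0.005, 0.0004, 0.0036],
    [-0.0052, 0.0004, 0.0033],
    [-0.0053, 0.0004, 0.0031],
    [0, 0, 0],
    [0, 0, 0],
    [0, 0, 0]
  ],
  "turn": [
    [-0.195, -2.49, 0],
    [-0.195, -2.49, 0],
    [-0.195, -2.49, 0],
    [-0.195, -2.49, 0],
    [0, 0, 0],
    [0, 0, 0],
    [0, 0, 0]
  ]
}}

```text
clock: 10.2
ee_pos: [0.567, 0.2053, 0.2066]
tool_rot: [2.701, -0.001, 1.492]
wrist_force: [-5.0, 0.5, 2.9]
width: 0.131
gripper_force: 79.6
```

Run:
```python
from h import *
print(tray());o=bot.get_obs();print(o["wrist_force"],o["torque"])
to=np.array([.4985,.2101,.0885])
n=Ro.from_euler('ZY',[-4.5,-40],degrees=True).apply([0,0,.005]); go(*held(to-[0,0,.005]+n,-4.5,40))
```

```text
(array([0.4955, 0.2103, 0.0872]), array([ -4.5601, -40.0505,   0.0989]))
[-4.9916  0.4514  2.8997] [-0.1413  1.8656 -0.1761]
travel [-0.1082  0.152   0.0952] mm turn [-0.0715  0.0563 -0.0035]
```

>>> {"fn": "servo_tool", "kwargs": {
  "travel": [
    [-0.0054, 0.0004, 0.0027],
    [-0.0055, 0.0004, 0.0026],
    [-0.0057, 0.0004, 0.0023],
    [-0.0057, 0.0004, 0.0021],
    [-0.0058, 0.0004, 0.0019],
    [0, 0, 0],
    [0, 0, 0],
    [0, 0, 0]
  ],
  "turn": [
    [-0.195, -2.49, 0],
    [-0.195, -2.49, 0],
    [-0.195, -2.49, 0],
    [-0.195, -2.49, 0],
    [-0.195, -2.49, 0],
    [0, 0, 0],
    [0, 0, 0],
    [0, 0, 0]
  ]
}}

```text
clock: 11.0
ee_pos: [0.5388, 0.2075, 0.2183]
tool_rot: [2.483, -0.001, 1.492]
wrist_force: [-4.2, 0.7, 2.6]
width: 0.13
gripper_force: 79.5
```

Run:
```python
from h import *
print(tray());o=bot.get_obs();print(o["wrist_force"],o["torque"])
s=bot.snapshot("side");t=bot.snapshot("top")
im=cv2.resize(s["pixels"][110:310,190:350],None,fx=2.8,fy=2.8,interpolation=cv2.INTER_CUBIC)
i2=cv2.resize(t["pixels"][180:320,180:300],None,fx=2.8,fy=4,interpolation=cv2.INTER_CUBIC)
cv2.imwrite("pics/c6.png",np.hstack([im,i2]))
```

```text
(array([0.4949, 0.2104, 0.0863]), array([ -4.587 , -52.5646,   0.1522]))
[-4.2112  0.7315  2.6417] [ 0.0116  1.7759 -0.1463]
```

View pics/c6.png

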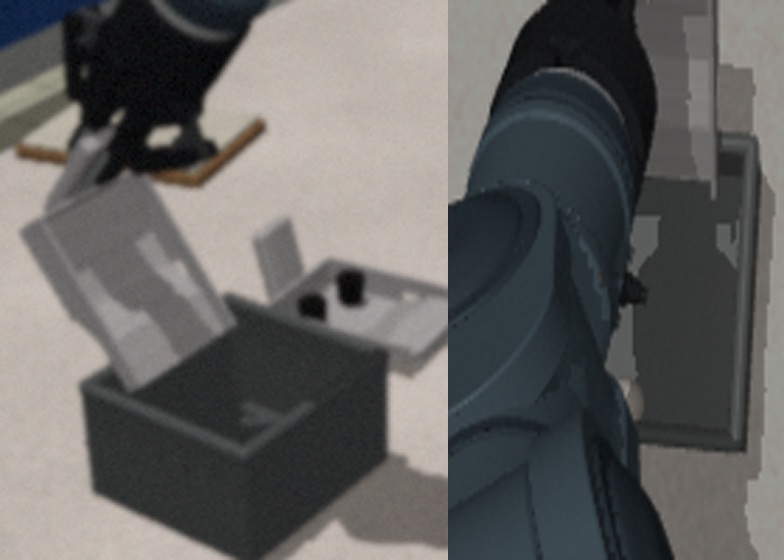

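The side crop shows the tipped tray is empty, with the lip on the rim. The top crop shows a ball inside the tub at (630,400). I'll raise the tray and level it.

Run:
```python
from h import *
go(*held([.5,.2105,.15],-4.5))
```

```text
travel [ 92.5049  -6.5318 -23.0916] mm turn [ 4.0229 52.4289  0.0133]
```

>>> {"fn": "servo_tool", "kwargs": {
  "travel": [
    [0, 0, 0.015],
    [0, 0, 0.02],
    [0, 0, 0.02],
    [0, 0, 0],
    [0, 0, 0]
  ],
  "turn": [
    [0, 0, 0],
    [0, 0, 0],
    [0, 0, 0],
    [0, 0, 0],
    [0, 0, 0]
  ]
}}

```text
clock: 11.6
ee_pos: [0.5391, 0.2074, 0.2738]
tool_rot: [2.48, -0.001, 1.492]
wrist_force: [-0.3, 0.5, -2.9]
width: 0.133
gripper_force: 79.0
```

>>> {"fn": "servo_tool", "kwargs": {
  "travel": [
    [0.0115, -0.001, -0.007],
    [0.0115, -0.001, -0.008],
    [0.0115, -0.001, -0.009],
    [0.0115, -0.001, -0.01],
    [0.0115, -0.001, -0.01],
    [0.0115, -0.001, -0.011],
    [0.0115, -0.0005, -0.011],
    [0.0115, 0, -0.01]
  ],
  "turn": [
    [0.5, 6.55, 0],
    [0.5, 6.55, 0],
    [0.5, 6.55, 0],
    [0.5, 6.55, 0],
    [0.5, 6.55, 0],
    [0.5, 6.55, 0],
    [0.5, 6.55, 0],
    [0.5, 6.55, 0]
  ]
}}

```text
clock: 12.4
ee_pos: [0.6306, 0.2003, 0.1962]
tool_rot: [-2.892, 0.002, 1.492]
wrist_force: [1.8, 0.1, -1.8]
width: 0.13
gripper_force: 79.0
```

>>> {"fn": "servo_tool", "kwargs": {
  "travel": [
    [0, 0, 0],
    [0, 0, 0],
    [0, 0, 0]
  ],
  "turn": [
    [0, 0, 0],
    [0, 0, 0],
    [0, 0, 0]
  ]
}}

```text
clock: 12.7
ee_pos: [0.6292, 0.2012, 0.1998]
tool_rot: [-2.899, 0.001, 1.493]
wrist_force: [-0.5, 0.9, -1.4]
width: 0.13
gripper_force: 79.1
```

Run:
```python
from h import *
print(tray());go(*held([.412,-.2075,.145],-14.2))
```

```text
(array([0.4987, 0.2106, 0.1524]), array([-4.4453, -0.8957,  0.004 ]))
travel [ -89.4486 -440.2967   -9.4916] mm turn [ 0.1413  0.8856 -9.7545]
```

>>> {"fn": "servo_tool", "kwargs": {
  "travel": [
    [-0.003, -0.015, 0],
    [-0.005, -0.025, 0],
    [-0.006, -0.03, 0],
    [-0.007, -0.035, 0],
    [-0.007, -0.035, 0],
    [-0.007, -0.035, 0],
    [-0.007, -0.035, 0],
    [-0.007, -0.035, 0]
  ],
  "turn": [
    [0, 0.9, 0],
    [0, 0, -0.8],
    [0, 0, -1],
    [0, 0, -1],
    [0, 0, -1],
    [0, 0, -1],
    [0, 0, -1],
    [0, 0, -1]
  ]
}}

```text
clock: 13.5
ee_pos: [0.5787, -0.0459, 0.2023]
tool_rot: [-2.885, 0.003, 1.374]
wrist_force: [0.9, -0.3, -2.3]
width: 0.129
gripper_force: 79.1
```

>>> {"fn": "servo_tool", "kwargs": {
  "travel": [
    [-0.007, -0.035, 0],
    [-0.007, -0.035, 0],
    [-0.007, -0.035, 0],
    [-0.007, -0.035, 0],
    [-0.006, -0.025, 0],
    [-0.004, -0.02, 0],
    [-0.002, -0.01, -0.005],
    [0, 0, -0.005]
  ],
  "turn": [
    [0, 0, -1],
    [0, 0, -1],
    [0, 0, -0.9],
    [0, 0, 0],
    [0, 0, 0],
    [0, 0, 0],
    [0, 0, 0],
    [0, 0, 0]
  ]
}}

```text
clock: 14.3
ee_pos: [0.5401, -0.24, 0.1895]
tool_rot: [-2.882, 0.003, 1.322]
wrist_force: [-0.3, 0.1, -2.1]
width: 0.131
gripper_force: 79.1
```

>>> {"fn": "servo_tool", "kwargs": {
  "travel": [
    [0, 0, -0.02],
    [0, 0, -0.025],
    [0, 0, -0.025],
    [0, 0, -0.025],
    [0, 0, -0.015],
    [0, 0, 0],
    [0, 0, 0],
    [0, 0, 0]
  ],
  "turn": [
    [0, 0, 0],
    [0, 0, 0],
    [0, 0, 0],
    [0, 0, 0],
    [0, 0, 0],
    [0, 0, 0],
    [0, 0, 0],
    [0, 0, 0]
  ]
}}

```text
clock: 15.1
ee_pos: [0.5414, -0.2388, 0.0798]
tool_rot: [-2.882, 0.003, 1.324]
wrist_force: [-0.3, -0.9, -1.5]
width: 0.129
gripper_force: 79.1
```

Run:
```python
from h import *
print(tray());go(*held([.412,-.2075,.013],-14.2));o=bot.get_obs();print(o["wrist_force"])
s=bot.snapshot("side");t=bot.snapshot("top")
im=cv2.resize(s["pixels"][90:220,310:430],None,fx=3,fy=4,interpolation=cv2.INTER_CUBIC)
i2=cv2.resize(t["pixels"][190:310,190:310],None,fx=3.5,fy=4.34,interpolation=cv2.INTER_CUBIC)[:520]
cv2.imwrite("pics/c7.png",np.hstack([im,i2]))
```

```text
(array([ 0.4134, -0.2074,  0.0346]), array([-14.1183,   0.0657,  -0.1175]))
travel [ -1.5582  -0.3157 -21.4901] mm turn [ 0.0979 -0.0925 -0.0817]
[-0.2884 -0.9225 -1.5471]
```

View pics/c7.png

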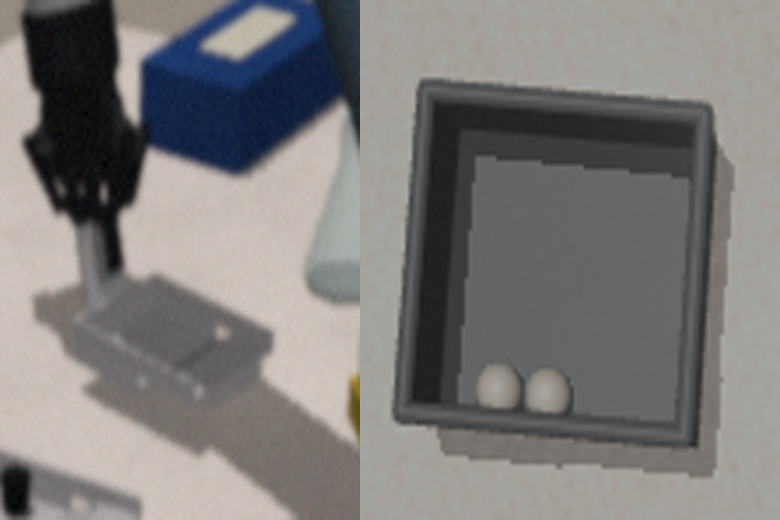

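Both balls lie on the tub floor at crop (498,387) and (548,390), and the tray is empty and level, about 20 mm above the bench. I'll lower it.

>>> {"fn": "servo_tool", "kwargs": {
  "travel": [
    [0, 0, -0.008],
    [0, 0, -0.006],
    [0, 0, -0.003],
    [0, 0, -0.002],
    [0, 0, -0.001],
    [0, 0, 0],
    [0, 0, 0]
  ],
  "turn": [
    [0, 0, 0],
    [0, 0, 0],
    [0, 0, 0],
    [0, 0, 0],
    [0, 0, 0],
    [0, 0, 0],
    [0, 0, 0]
  ]
}}

```text
clock: 15.9
ee_pos: [0.5407, -0.2392, 0.0587]
tool_rot: [-2.88, 0.003, 1.323]
wrist_force: [1.1, -0.3, -2.2]
width: 0.127
gripper_force: 79.0
```

>>> {"fn": "servo_tool", "kwargs": {
  "travel": [
    [0, 0, -0.001],
    [0, 0, 0],
    [0, 0, 0]
  ],
  "turn": [
    [0, 0, 0],
    [0, 0, 0],
    [0, 0, 0]
  ]
}}

```text
clock: 16.2
ee_pos: [0.5408, -0.2393, 0.0582]
tool_rot: [-2.881, 0.003, 1.324]
wrist_force: [-0.7, -0.9, 3.8]
width: 0.129
gripper_force: 79.6
```

>>> {"fn": "servo_tool", "kwargs": {
  "travel": [
    [0, 0, 0],
    [0, 0, 0],
    [0, 0, 0],
    [0, 0, 0],
    [0, 0, 0],
    [0, 0, 0]
  ],
  "turn": [
    [0, 0, 0],
    [0, 0, 0],
    [0, 0, 0],
    [0, 0, 0],
    [0, 0, 0],
    [0, 0, 0]
  ],
  "jaw": 60
}}

```text
clock: 16.8
ee_pos: [0.5405, -0.2391, 0.0575]
tool_rot: [-2.88, 0.003, 1.324]
wrist_force: [-0.1, -0.1, 0.6]
width: 0.6
gripper_force: 0.0
```

>>> {"fn": "servo_tool", "kwargs": {
  "travel": [
    [0.0025, -0.0006, 0.01],
    [0.005, -0.0013, 0.02],
    [0.007, -0.002, 0.027],
    [0.007, -0.002, 0.027],
    [0.007, -0.002, 0.027],
    [0, 0, 0.03],
    [0, 0, 0],
    [0, 0, 0]
  ],
  "turn": [
    [0, 0, 0],
    [0, 0, 0],
    [0, 0, 0],
    [0, 0, 0],
    [0, 0, 0],
    [0, 0, 0],
    [0, 0, 0],
    [0, 0, 0]
  ]
}}

```text
clock: 17.6
ee_pos: [0.5698, -0.2473, 0.1998]
tool_rot: [-2.883, 0.003, 1.324]
wrist_force: [-1.1, -0.5, -0.0]
width: 0.602
gripper_force: 0.0
```

Run:
```python
from h import *
s=bot.snapshot("side")
cv2.imwrite("pics/c8.png",cv2.resize(s["pixels"][50:300,210:430],None,fx=2.4,fy=2.4,interpolation=cv2.INTER_CUBIC))
```

```text
(no output)
```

View pics/c8.png

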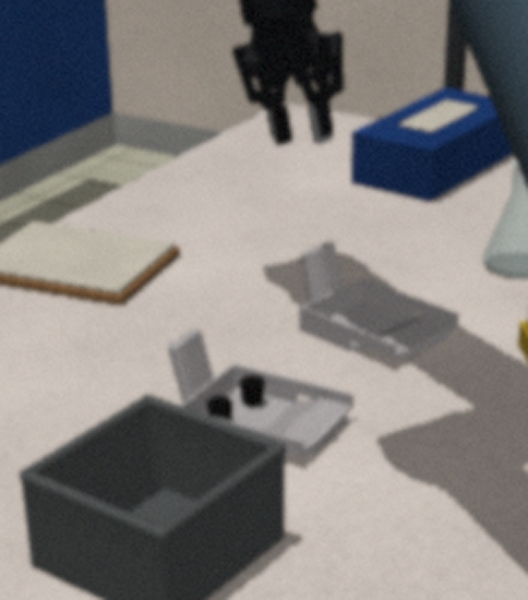

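The empty tray stands flat at (375,315) and the gripper is clear at (290,120). I'll hand the job in.

```bash
python3 -c "
from bench import bot
print(bot.finish_job())"
```

```text
the job is handed in; nothing more can be done
None
```

The job is handed in at about 18 s: both balls are in the grey tub, tipped in over its far rim at about 52 degrees, and the empty tray is back flat on the bench with the gripper clear; no verdict was returned.

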